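# Hold the oil cell in the open beam of the tester

## Task

Take the long glass oil cell out of its stand, gripping it by its two frosted long faces and never touching its clear end windows, and hold it upright in whichever of the tester's two light paths is not blocked by the solid shutter plate, centred in the beam at beam height with its clear ends facing the lamp and the receiver. Finish while still holding it there in the air, clear of the tester; leave the short cell, the bottle, the bearing and the screwdriver where they are.

Things in the scene. Friction and masses are not known exactly. Their poses are not given: they have to be found in the camera images.
- cell_mid (a point): Centre of the long glass cell (half-way up), a loose upright cuvette of 70 to 115 g: 50 long (its x axis) by 20 wide (y) by 60 tall (z), mm. The two frosted, whitish 50 x 60 long faces (facing +y and -y, 20 apart) are for gripping; the two ends (facing +x and -x) are clear windows. It stands in a 6 mm deep pocket of the stand, its foot 10 mm above the bench, its top 70 mm above the bench; 54 mm of it shows above the stand's top. Friction varies. Either end may face the lamp.
- cell: The same long cell as a solid; origin at the centre of its underside, axes as cell_mid.
- window_a: Clear end window of the long cell at its +x end, 16 wide x 56 tall, outer face 25 from the cell's centre; origin at the window's centre. Not to be touched by the fingers.
- window_b: The like window at the cell's -x end.
- stand: Fixed black plastic block, 150 (x) x 64 (y) x 16 tall; origin at the centre of its underside. The long cell's pocket is centred at x = -35 along x, the short cell's at x = +40; pockets are 6 deep with 2 mm total play.
- tester: Fixed twin-beam oil tester: grey base plate 260 (x) x 250 (y) x 20 tall, origin at the centre of its underside. Two blue lamp housings (56 wide, top at height 125) stand at its -x end, two black round receivers (36 diameter, top at height 113) at its +x end, facing each other in pairs; each pair makes one horizontal light path along the tester's x, 95 above the bench. Between shutter plate and receiver there is 134 mm of free room along each path.
- left_path (a point): Where the cell's centre belongs in the tester's left (+y) light path: on the beam, 95 mm above the bench, 63 from the shutter plate; at (15, 75, 95) in the tester's frame. Its x axis runs along the beam from lamp to receiver, z up. The beam is about 4 mm wide.
- right_path (a point): The same point of the right (-y) light path, at (15, -75, 95) in the tester's frame; axes alike.
- blank_shutter: Fixed solid steel plate, 6 thick x 50 wide x 105 tall, standing upright on the tester's base in front of one of the two lamps (either one, drawn at the start): it blocks that light path. Origin at the centre of its foot, 63 mm towards the lamp from that path's point.
- open_fork: Fixed steel fork of the same outline (50 wide x 105 tall) in front of the other lamp: two 9 mm prongs with a 32 mm gap open to the top, through which that lamp's beam passes. Origin at the centre of its foot.
- short_cell: Bystander: short square cell, 20 x 20 x 45 tall, loose in the stand's other pocket, 75 mm from the long cell's centre. Origin at the centre of its underside.
- oil_bottle: Bystander: amber bottle, 56 diameter x 100 tall, standing beyond the stand. Origin at the centre of its underside.
- bearing: Bystander: steel bearing ring, 52 diameter x 15 tall, lying flat beyond the stand. Origin at the centre of its underside.
- screwdriver: Bystander: screwdriver lying on the bench to the right of the stand.
Not all that is in view belongs to the job. Leave any yellow look-alike of the cell alone. Of the things that look like the stand, take the one that is farthest from the robot's base at the start.

How it is judged:
By the outcome, as a careful person would: the job done as asked, in the order asked, and still so for the second after the job is handed in, while the arm keeps its last pose, push and grip.
It also fails if it takes over 38 s, if anything falls off the work surface, if the arm or the gripper's body presses on something with over 40 N, if the wrist force passes 120 N, or if a joint passes its speed limit or range.

## Robot

A 7-joint arm with a two-finger parallel gripper is mounted at the origin on the work surface. World frame = base frame: x ahead of the robot, y to its left, z up, the work surface at z = 0. Lengths are in mm, angles in rad, forces in N, time in s.
With the tool pointing down it reaches from about 400 to 875 mm from the base axis. Payload 4.4 kg.
Tool frame: the origin (TCP) lies midway between the tips of the shut fingers; the grasp point (between the pads) lies 19 mm behind it (ctrl.pinch_z is the distance from the TCP to the grasp point, in mm); z points along the fingers, y is the line along which they close (so a half turn about z gives the same grasp; the last joint's range is limited). The gripper opens to 85 mm and grips with 20 to 120 N. Pads are 22 mm wide; open, the fingers measure 114 mm over their backs; the gripper's body (76 mm by 85 mm) begins 54 mm behind the grasp point. The pads swing forward as they close: fully open they stand 13 mm farther back than shut.
Start: joints at [1.271, 0.628, 0.038, 1.517, -0.027, 0.996, -0.02], TCP at [150.617, -632.323, 231.313] pointing down, gripper open.
Joint ranges: [-3.06, 3.06], [-0.37, 2.12], [-1.25, 1.32], [0.18, 2.47], [-1.1, 4.24], [0.23, 1.98], [-2.94, 2.94]. Speed limits (rad/s): [2.57, 2.57, 3.14, 3.14, 3.14, 3.14, 3.14].

## Interface

Orientations are given as [roll, pitch, yaw] about the fixed x, y, z axes, in that order (R = Rz(yaw) Ry(pitch) Rx(roll)).
In Python, from cell import read_state, cams, order, ctrl gives the robot as it stands.
- The arm moves only by the tool move_arm, never from a script. Its argument "targets" is text: rows parted by semicolons, each of 7 numbers parted by spaces: the gripper's target within -1 to 1 (fully open at 1, half-way at 0, shut at -1), then the shift along the tool's x, y, z in cm, then the turn, a rotation vector about the tool's x, y, z in degrees. A call has 1 to 5 rows; each row shifts and turns the commanded pose from where the row before left it, along the tool's axes as they then stand; what a row does not reach is not made up. A row lasts 1/12 s, in which the tool goes at most 41.7 mm and 7.16 degrees, less where a joint would pass 70% of its speed; a pose out of reach is approached as far as the arm can. A call with a gripper value outside its range is refused whole. The fingers move at their own pace and stop on an object; the grip force is fixed at half the most. Time passes only in rows, so rows that do not move let the fingers close. It gives the time, the measured TCP pose, the force, the opening and the grip force at its end, in the units of the state.
- read_state(): the state, without advancing time (a new reading comes with each control period).
- cams.get_image(name): name is "scene" or "top" or "wrist"; returns a dict with "color" (384x512x3 uint8, red, green, blue), "fovy" (degrees; the focal length in pixels is half the picture's height over the tangent of half this angle, whatever the lens; pixels are square), "cx", "cy" (the principal point, pixels), "rvec" (rotation vector, rad) and "tvec" (3), from world to camera coordinates, as OpenCV has them. Camera axes: x right, y down, z forward; pixel columns grow to the right and rows downward; lengths in mm; the calibration is good to about 2 mm. The wrist camera is an equidistant fisheye: a pixel r from the principal point sees the ray r / f radians off the axis. A picture is of the moment at which its call begins. There is no depth.
- order.finish_job(): hands the job in; it is judged then, once.
The state is a dict: "clock": time; "qpos": joint angles; "qd": joint speeds; "tau": joint torques, N m; "eef_pos": TCP position; "tool_rot": TCP orientation; "force": force on the tool from outside, world axes, zero at the start; "torque": the same for the moment, N m; "width": finger opening in mm; "gripper_force": force on a finger pad.
Only numpy, scipy, OpenCV 4.12 (cv2) and the standard library are available. Lean on these libraries where they do the work, as an engineer would, in place of code of your own. Each camera call takes 0.05 s, during which the arm holds its last target. There are 200 camera calls.

## Working session

There is one attempt and no reset: what is moved stays moved. The work goes in short steps, Python scripts to look and compute and a tool call to move; the robot and the scene stay as the last step left them, time stands still between calls to the robot, and variables do not carry over. Pictures are saved under pics/ and viewed, at most 10 in all, crops included, and the job is handed in when it is done.

Besides the shell and the picture viewer there is one more tool, called after "Request:" as name(argument=value, ...) on one line, values as JSON. move_arm: Moves the arm, as the interface text tells. Its arguments: {"type":"object","properties":{"targets":{"type":"string"}},"required":["targets"]}

```bash
ls; mkdir -p pics; cat > h.py <<'E'
import numpy as np, cv2
from cell import read_state, cams, order, ctrl
def grab(n):
    d=cams.get_image(n); d['n']=n; d['R']=cv2.Rodrigues(np.array(d['rvec'],float))[0]; d['t']=np.array(d['tvec'],float).ravel()
    d['f']=d['color'].shape[0]/2/np.tan(np.radians(d['fovy'])/2); d['C']=-d['R'].T@d['t']; return d
def ray(d,u,v):
    a,b=(u-d['cx'])/d['f'],(v-d['cy'])/d['f']
    if d['n']=='wrist':
        r=np.hypot(a,b); s=np.sinc(r/np.pi); c=np.array([a*s,b*s,np.cos(r)])
    else: c=np.array([a,b,1.])
    w=d['R'].T@c; return w/np.linalg.norm(w)
def onz(d,u,v,z):
    w=ray(d,u,v); return d['C']+w*(z-d['C'][2])/w[2]
def tri(*obs):
    A=np.zeros((3,3)); b=np.zeros(3)
    for d,u,v in obs:
        w=ray(d,u,v); P=np.eye(3)-np.outer(w,w); A+=P; b+=P@d['C']
    x=np.linalg.solve(A,b); return x
def proj(d,p):
    c=d['R']@np.array(p,float)+d['t']
    if d['n']=='wrist':
        r=np.hypot(c[0],c[1]); th=np.arctan2(r,c[2]); k=th/max(r,1e-9); return np.array([d['cx']+d['f']*c[0]*k,d['cy']+d['f']*c[1]*k])
    return np.array([d['cx']+d['f']*c[0]/c[2],d['cy']+d['f']*c[1]/c[2]])
def save(n,img): cv2.imwrite('pics/'+n,img[...,::-1])
E
python3 - <<'E'
from h import *
for n in ['scene','top']:
    d=grab(n); save(n+'0.png',d['color']); print(n,d['C'],d['f'],d['cx'],d['cy'],d['R'][2])
    save(n+'0x.png',cv2.resize(d['color'],(800,600),interpolation=2))
d=grab('wrist');save('wrist0.png',d['color'])
print(ctrl.pinch_z,read_state())
E
```

```text
pics
scene [ 1.20140614e+03 -5.42934226e-01  6.47874933e+02] 365.3371134638408 255.43303979634823 192.95262493878909 [-0.76986703 -0.08569456 -0.63242486]
top [ 301.21485876  -86.18788966 1329.62015239] 484.8183682475895 251.99228868501896 195.27306778229 [ 1.79848737e-01  5.47858573e-04 -9.83694125e-01]
18.700000000000003 {'clock': 0.15, 'qpos': array([ 1.27117994,  0.62911867,  0.03847197,  1.51813801, -0.02700675,
        0.9962659 , -0.01997901]), 'qd': array([ 0.00083838, -0.00271833,  0.00182627, -0.00353763, -0.00024879,
        0.00067988, -0.00048026]), 'tau': array([ 4.44621819e-04, -5.63805199e+01,  1.22770362e+00, -1.93651235e+01,
        1.12713347e-02,  7.36940332e-03, -3.08870847e-05]), 'eef_pos': array([ 150.5133526 , -631.85918802,  230.61056029]), 'tool_rot': array([-3.14018124e+00,  1.34981579e-05,  2.33814644e-01]), 'force': array([0.40221452, 0.49382097, 0.03117448]), 'torque': array([-0.01840808, -0.04326819, -0.01266165]), 'gripper_force': 0.0, 'width': 85.69195824931198}
```

View pics/scene0x.png

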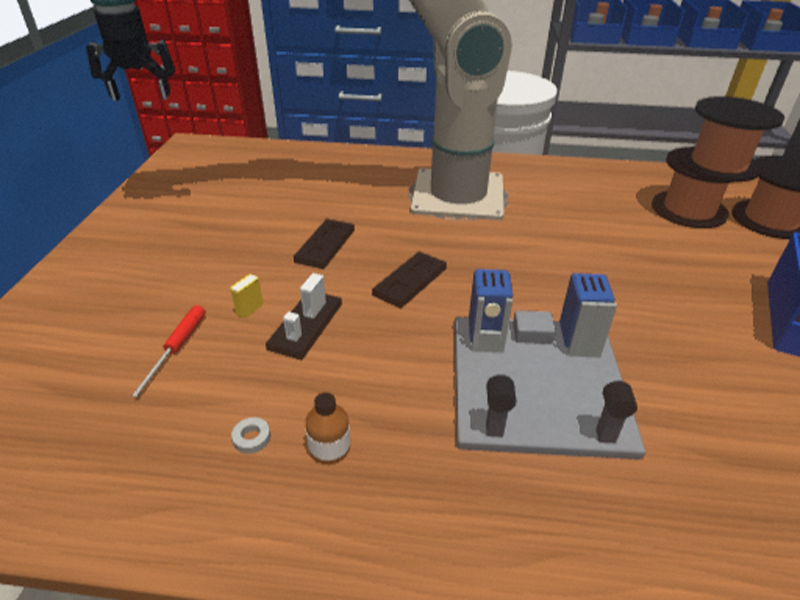

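View pics/top0x.png

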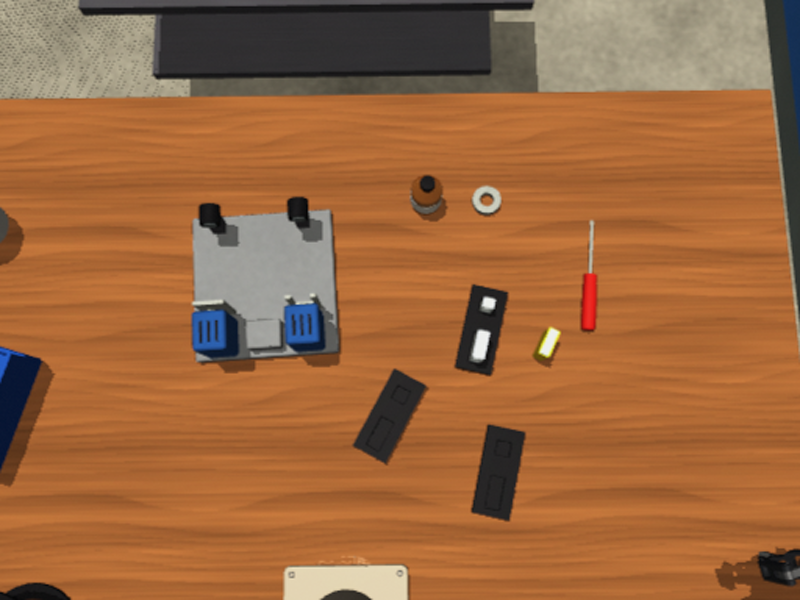

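The scene view shows three dark stand-like blocks: the one with two white cells at (305,325) and two empty ones at (325,242) and (410,278). In the top view these are at (482,330), (390,415) and (498,472). The stand with the cells is farthest from the base (345,590) and is the only one holding cells. A yellow look-alike sits at (548,344). The tester's left lamp (210,303) seems to have a solid plate, and the right lamp (300,298) two prongs. I'll confirm both in an enlarged crop.

```bash
python3 - <<'E'
from h import *
t=grab('top'); s=grab('scene')
c=t['color']
a=cv2.resize(c[175:245,110:220],(660,420),interpolation=cv2.INTER_CUBIC)[:, :400]
a=cv2.resize(c[180:245,115:225],(400,236),interpolation=cv2.INTER_CUBIC)
b=cv2.resize(c[175:245,280:365],(400,329),interpolation=cv2.INTER_CUBIC)
e=cv2.resize(s['color'][165:235,290:410],(400,233),interpolation=cv2.INTER_CUBIC)
g=cv2.resize(s['color'][165:235,160:230],(329,329),interpolation=cv2.INTER_CUBIC)
im=np.zeros((565,800,3),np.uint8); im[:236,:400]=a; im[:329,400:]=b; im[236:469,:400]=e; im[330:565,400:635]=cv2.resize(g,(235,235)); save('crop1.png',im)
# masks
def comps(d,m,amin):
    cs,_=cv2.findContours(m.astype(np.uint8),cv2.RETR_EXTERNAL,cv2.CHAIN_APPROX_NONE)
    return [x for x in cs if cv2.contourArea(x)>amin]
for d in (t,s):
    hsv=cv2.cvtColor(d['color'],cv2.COLOR_RGB2HSV).astype(int); S,V=hsv[...,1],hsv[...,2]
    for nm,m in (('white',(S<60)&(V>170)),('dark',V<60),('gray',(S<50)&(V>90)&(V<175)),('blue',(hsv[...,0]>100)&(hsv[...,0]<130)&(S>120))):
        for x in comps(d,m,40):
            r=cv2.minAreaRect(x)
            if 100<r[0][1]<310 and cv2.contourArea(x)<15000: print(d['n'],nm,cv2.contourArea(x),np.round(cv2.boxPoints(r),1).tolist())
E
```

```text
top white 66.0 [[345.0, 225.0], [352.6000061035156, 209.8000030517578], [357.0, 212.0], [349.3999938964844, 227.1999969482422]]
top white 124.5 [[301.5, 228.39999389648438], [305.5, 210.39999389648438], [313.3999938964844, 212.1999969482422], [309.3999938964844, 230.1999969482422]]
top white 204.5 [[303.0, 119.0], [319.0, 119.0], [319.0, 135.0], [303.0, 135.0]]
top dark 1286.0 [[301.3999938964844, 327.8999938964844], [311.8999938964844, 271.6000061035156], [335.70001220703125, 276.1000061035156], [325.1000061035156, 332.3999938964844]]
top dark 1194.0 [[226.0, 284.3999938964844], [251.89999389648438, 235.8000030517578], [272.1000061035156, 246.60000610351562], [246.1999969482422, 295.20001220703125]]
top dark 880.5 [[-17.299999237060547, 292.6000061035156], [8.300000190734863, 223.1999969482422], [26.5, 229.89999389648438], [0.8999999761581421, 299.29998779296875]]
top dark 246.0 [[127.0, 194.60000610351562], [151.10000610351562, 193.6999969482422], [152.3000030517578, 227.60000610351562], [128.10000610351562, 228.5]]
top dark 109.5 [[185.60000610351562, 221.8000030517578], [201.1999
[... 3147 characters left out ...]
94.1999969482422], [411.8999938964844, 291.5]]
scene gray 225.0 [[191.1999969482422, 179.8000030517578], [206.1999969482422, 178.0], [209.1999969482422, 201.8000030517578], [194.1999969482422, 203.6999969482422]]
scene gray 601.0 [[284.6000061035156, 129.60000610351562], [286.3999938964844, 96.5999984741211], [313.0, 98.0999984741211], [311.20001220703125, 131.10000610351562]]
scene blue 324.5 [[366.0, 176.0], [392.0, 176.0], [392.0, 192.0], [366.0, 192.0]]
scene blue 291.0 [[304.0, 173.0], [327.0, 173.0], [327.0, 189.0], [304.0, 189.0]]
scene blue 405.5 [[497.0, 227.0], [497.0, 148.0], [511.0, 148.0], [511.0, 227.0]]
scene blue 9677.5 [[0.0, 189.0], [0.0, 14.0], [94.0, 14.0], [94.0, 189.0]]
```

View pics/crop1.png

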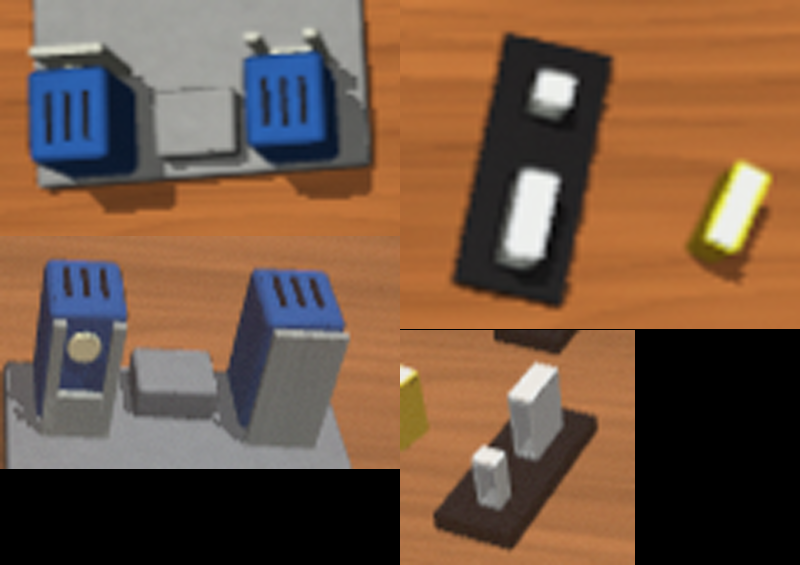

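Top-left and bottom-left crops: the left (+y) lamp has the solid plate, and the right (-y) lamp has the open fork with its lens visible, so the goal is right_path. Right crops: the white long cell and short cell stand in the chosen stand; the yellow block beside it is the decoy.

```bash
cat >> h.py <<'E'
def rect(d,m,z,near,amin=30,hull=None):
    cs,_=cv2.findContours(m.astype(np.uint8),cv2.RETR_EXTERNAL,cv2.CHAIN_APPROX_NONE)
    out=[]
    for x in cs:
        if cv2.contourArea(x)<amin: continue
        p=np.array([onz(d,u,v,z)[:2] for u,v in x[:,0]],np.float32)
        r=cv2.minAreaRect(p)
        out.append((np.hypot(*(np.array(r[0])-near)),r,x))
    k=min(out,key=lambda o:o[0]); (c,(w,h),a)=k[1][:3]
    if w<h: w,h,a=h,w,a+90
    a=(a+90)%180-90
    return np.round(c,1),round(w,1),round(h,1),round(a,2),k[2][:,0]
def masks(d):
    hsv=cv2.cvtColor(d['color'],cv2.COLOR_RGB2HSV).astype(int); H,S,V=hsv[...,0],hsv[...,1],hsv[...,2]
    return dict(white=(S<60)&(V>170),dark=V<60,gray=(S<50)&(V>90)&(V<175),H=H,S=S,V=V)
E
python3 - <<'E'
from h import *
t=grab('top'); s=grab('scene'); m=masks(t)
print('cell tri',tri((t,307.4,220.3),(s,199.2,180)))
near=onz(t,307.4,220.3,70)[:2]
print('cell',rect(t,m['white'],70,near)[:4])
f=cv2.morphologyEx((m['dark']|m['white']).astype(np.uint8),cv2.MORPH_CLOSE,np.ones((5,5)))
print('stand',rect(t,f,16,onz(t,307,211,16)[:2],500)[:4])
print('tester',rect(t,m['gray'],20,onz(t,169,180,20)[:2],1000)[:4])
print('bottle/bearing',onz(t,272,120,100),onz(t,311,127,10))
for n,(u,v),(u2,v2) in [('prongL',(184.5,192),(0,0)),('prongR',(200.5,191),(0,0))]: print(n,onz(t,u,v,125))
print('corner right end gray scene',onz(s,411.9,291.5,20),onz(s,292.7,286,20))
E
```

```text
cell tri [ 463.42204773 -230.25558888   69.41361481]
cell (array([ 463.2, -229.7]), 48.8, 21.2, -14.14)
stand (array([ 496.8, -237.6]), 150.4, 62.1, -13.63)
tester (array([589.9, 143.7]), 248.1, 241.3, -86.65)
bottle/bearing [ 728.40756346 -140.92485466  100.        ] [ 737.50685354 -255.2437517    10.        ]
prongL [531.92300518  85.12618796 125.        ]
prongR [534.01230733  44.65771249 125.        ]
corner right end gray scene [712.54349741 270.97445473  20.        ] [729.88355372  27.30004701  20.        ]
```

Request:
move_arm(targets="1 3 -2.4 0 0 0 0; 1 3 -2.4 0 0 0 0; 1 3 -2.4 0 0 0 0; 1 3 -2.4 0 0 0 0; 1 3 -2.4 0 0 0 0")

```text
clock: 0.77
eef_pos: [269.6, -479.3, 231.4]
tool_rot: [3.141, -0.0, 0.233]
force: [1.5, -0.4, 0.4]
width: 85.4
gripper_force: 0.0
```

Request:
move_arm(targets="1 3 -2.4 0 0 0 0; 1 3 -2.4 0 0 0 0; 1 3 -2.4 0 0 0 0; 1 3 -2.4 0 0 0 0; 1 3 -2.4 0 0 0 0")

```text
clock: 1.18
eef_pos: [387.8, -327.8, 231.6]
tool_rot: [3.141, -0.0, 0.234]
force: [1.0, -0.7, -0.8]
width: 85.8
gripper_force: 0.0
```

Request:
move_arm(targets="1 0 0 0 0 0 6.9; 1 0 0 0 0 0 6.9; 1 0 0 0 0 0 6.9; 1 0 0 0 0 0 6.7; 1 0 0 0 0 0 0")

```text
clock: 1.6
eef_pos: [387.0, -329.2, 231.4]
tool_rot: [3.141, -0.0, -0.247]
force: [0.6, 0.5, -0.2]
width: 85.3
gripper_force: 0.0
```

```bash
python3 - <<'E'
from h import *
d=grab('wrist'); save('w1.png',d['color']); print(d['C'],d['R'][2],d['f'],proj(d,[463,-230,70]))
import pickle; pickle.dump(d,open('w1.pkl','wb'))
E
```

```text
[ 464.89643279 -348.78214477  373.93267383] [-0.30297364  0.07534512 -0.95001584] 297.3186396354542 [147.07889451 129.30827374]
```

Request:
move_arm(targets="1 1.6 -3.7 0 0 0 0; 1 1.6 -3.7 0 0 0 0; 1 1.7 -3.7 0 0 0 0; 1 0 0 0 0 0 0; 1 0 0 0 0 0 0")

```text
clock: 2.07
eef_pos: [463.0, -230.8, 231.2]
tool_rot: [-3.14, -0.0, -0.235]
force: [-0.3, -0.8, 0.5]
width: 85.3
gripper_force: 0.0
```

```bash
python3 - <<'E'
from h import *
d=grab('wrist'); save('w2.png',d['color']); print(d['C'],d['R'][2],proj(d,[463,-230,70]))
import pickle; pickle.dump(d,open('w2.pkl','wb'))
a=cv2.imread('pics/w1.png')[...,::-1]; save('w12.png',cv2.resize(np.hstack([a,d['color']]),(800,300)))
E
```

```text
[ 541.04666793 -249.6618158   373.76256203] [-0.30316028  0.07313886 -0.9501287 ] [254.27820794 173.44495433]
```

View pics/w12.png

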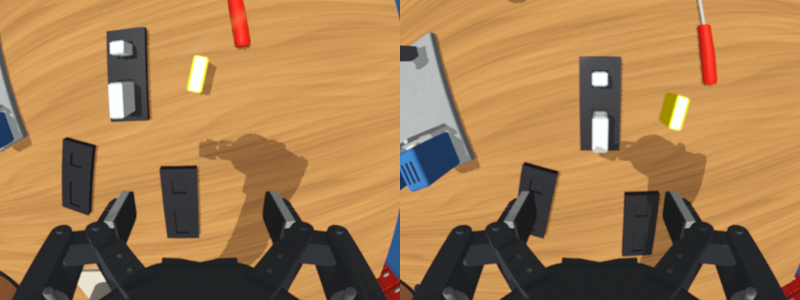

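Left (first wrist place): cell top at about (118,88), stand at (128,75). Right (second place): cell top at about (599,132), between the fingers and aligned with them. Next: triangulate the top face.

```bash
python3 - <<'E'
from h import *
import pickle
ds=[pickle.load(open(f'w{i}.pkl','rb')) for i in (1,2)]
cs=[]
for d in ds:
    m=masks(d); print(np.unique(m['V'][m['white']],return_counts=True)[0][-12:])
    near=np.array([463,-230]); near2=near
    M=(m['S']<40)&(m['V']>235)
    c,w,h,a,x=rect(d,M,70,near); print('top',c,w,h,a)
    r=cv2.minAreaRect(x); cs.append((d,*r[0])); print(r)
    f=cv2.morphologyEx(((m['V']<75)|m['white']).astype(np.uint8),cv2.MORPH_CLOSE,np.ones((7,7)))
    print('stand',rect(d,f,16,[497,-237],500)[:4])
print(tri(*cs))
E
```

```text
[244 245 246 247 248 249 250 251 252 253 254 255]
top [ 463.4 -230.9] 46.0 19.4 -13.97
((147.79483032226562, 128.5120849609375), (42.57346725463867, 16.794498443603516), 86.633544921875)
stand (array([ 497.1, -239.9]), 145.8, 67.5, -13.76)
[244 245 246 247 248 249 250 251 252 253 254 255]
top [ 464.4 -232.1] 42.6 18.8 -13.92
((256.0, 171.5), (39.0, 18.0), 90.0)
stand (array([ 485.4, -236.9]), 132.2, 60.0, -13.42)
[ 464.17591368 -231.84554421   70.69983296]
```

Request:
move_arm(targets="1 0.1 0 4 0 0 0.4; 1 0 0 4 0 0 0; 1 0 0 4 0 0 0; 1 0 0 3 0 0 0; 1 0 0 0 0 0 0")

```text
clock: 2.53
eef_pos: [457.3, -233.6, 76.4]
tool_rot: [-3.14, 0.011, -0.253]
force: [0.1, 0.0, -0.2]
width: 85.7
gripper_force: 0.0
```

```bash
python3 - <<'E'
from h import *
d=grab('wrist'); save('w3.png',cv2.resize(d['color'],(800,600))); m=masks(d)
print(rect(d,(m['S']<40)&(m['V']>235),70,[464,-231])[:4],read_state()['eef_pos'])
E
```

```text
(array([ 474.2, -233.6]), 23.3, 19.5, -14.03) [ 459.13358754 -234.33649332   79.15390571]
```

View pics/w3.png

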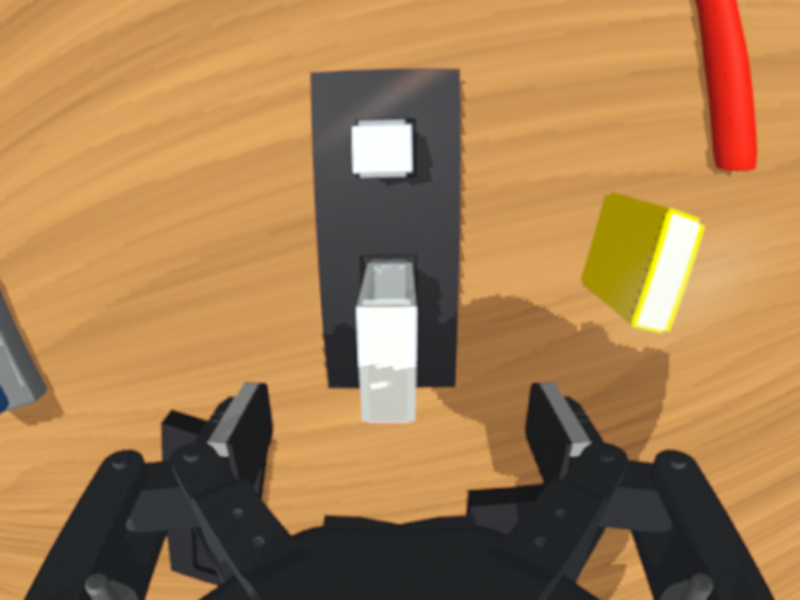

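The cell top (388,365) stands between the fingers, slightly left of their middle, with the short cell well ahead at (383,148). The arm is still settling, so I'll let it settle before correcting.

Request:
move_arm(targets="1 0 0 0 0 0 0; 1 0 0 0 0 0 0; 1 0 0 0 0 0 0")

```text
clock: 2.83
eef_pos: [463.6, -234.9, 83.5]
tool_rot: [3.141, -0.004, -0.252]
force: [-0.0, -0.7, 0.4]
width: 85.5
gripper_force: 0.0
```

Request:
move_arm(targets="1 0 -0.36 0 0 0 -0.5; 1 0 0 1.5 0 0 0; 1 0 0 1.5 0 0 0; 1 0 0 1.5 0 0 0; 1 0 0 1 0 0 0")

```text
clock: 3.25
eef_pos: [463.7, -230.0, 26.4]
tool_rot: [-3.142, -0.001, -0.242]
force: [0.0, -0.3, -0.2]
width: 85.6
gripper_force: 0.0
```

Request:
move_arm(targets="1 0 0 0 0 0 0; 1 0 0 0 0 0 0; 1 0 0 0 0 0 0")

```text
clock: 3.5
eef_pos: [463.7, -230.5, 27.1]
tool_rot: [3.141, -0.001, -0.242]
force: [1.3, -0.4, 0.1]
width: 85.6
gripper_force: 0.0
```

Request:
move_arm(targets="-1 0 0.06 0 0 0 0; -1 0 0 0 0 0 0; -1 0 0 0 0 0 0; -1 0 0 0 0 0 0; -1 0 0 0 0 0 0")

```text
clock: 3.92
eef_pos: [463.1, -230.9, 26.5]
tool_rot: [3.142, -0.0, -0.243]
force: [0.0, -0.3, -0.3]
width: 25.6
gripper_force: 0.0
```

Request:
move_arm(targets="-1 0 0 0 0 0 0; -1 0 0 0 0 0 0; -1 0 0 0 0 0 0; -1 0 0 0 0 0 0; -1 0 0 0 0 0 0")

```text
clock: 4.33
eef_pos: [463.2, -231.0, 26.6]
tool_rot: [3.142, -0.001, -0.243]
force: [-1.3, 0.5, 4.6]
width: 19.2
gripper_force: 58.9
```

Request:
move_arm(targets="-1 0 0 -0.5 0 0 0; -1 0 0 -1 0 0 0; -1 0 0 -2 0 0 0; -1 0 0 -2.5 0 0 0; -1 0 0 -2.5 0 0 0")

```text
clock: 4.75
eef_pos: [462.4, -230.5, 112.3]
tool_rot: [-3.141, 0.001, -0.243]
force: [0.3, -0.6, -0.9]
width: 19.7
gripper_force: 58.5
```

Request:
move_arm(targets="-1 0 0 -2.5 0 0 0; -1 0 0 -2.5 0 0 0; -1 0 0 -2.5 0 0 0; -1 0 0 -1.5 0 0 0; -1 0 0 0 0 0 0")

```text
clock: 5.17
eef_pos: [464.8, -231.7, 205.1]
tool_rot: [3.141, -0.007, -0.243]
force: [0.1, -0.7, -1.2]
width: 19.1
gripper_force: 58.5
```

```bash
python3 - <<'E'
from h import *
d=grab('wrist'); save('w4.png',cv2.resize(d['color'],(800,600))); s=grab('scene'); save('s4.png',s['color']); print(read_state())
E
```

```text
{'clock': 5.2667, 'qpos': array([ 0.31477443,  0.48146101,  0.13463812,  1.9216787 , -0.09226043,
        0.74336043, -1.31118197]), 'qd': array([ 0.0014592 ,  0.03269971, -0.0052879 ,  0.02244447, -0.00219137,
       -0.00455913, -0.0018782 ]), 'tau': array([ 2.59798538e-02, -4.63331187e+01,  2.06232704e+00, -1.65026093e+01,
        2.14981637e-02, -1.83629949e-02, -5.22077709e-03]), 'eef_pos': array([ 462.9218011 , -230.69617064,  201.76364544]), 'tool_rot': array([-3.14158309e+00, -9.54732670e-04, -2.42598829e-01]), 'force': array([ 0.17836871, -0.03293175, -1.53846444]), 'torque': array([ 0.0308556 , -0.02292448,  0.03063098]), 'gripper_force': 58.53462517261505, 'width': 19.63308376694057}
```

View pics/w4.png

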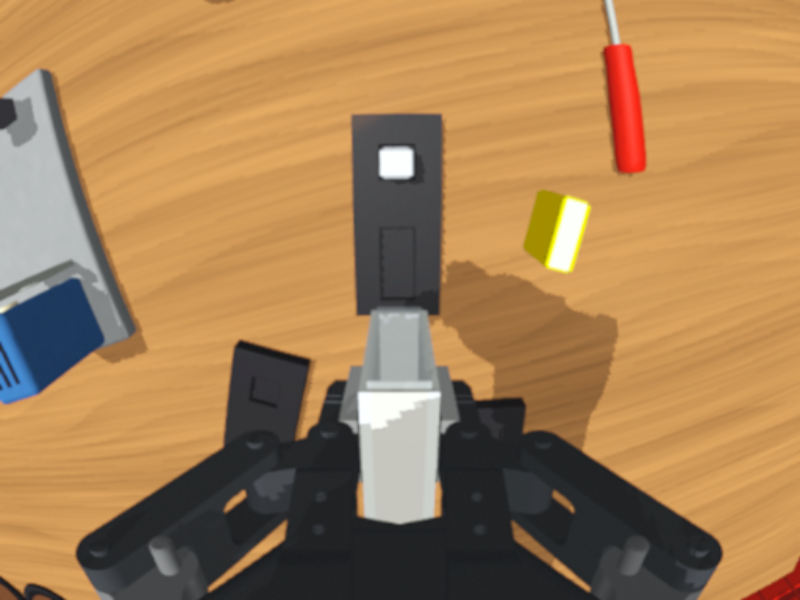

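The cell is held upright between the pads; its pocket at (398,262) is empty and the short cell at (396,162) is undisturbed. The clear end at (400,345) is free of the fingers.

Request:
move_arm(targets="-1 1 -1.8 0 0 0 0; -1 2 -3.5 0 0 0 0; -1 2 -3.5 0 0 0 0; -1 2 -3.5 0 0 0 0; -1 2 -3.5 0 0 0 -4")

```text
clock: 5.68
eef_pos: [588.1, -97.3, 199.5]
tool_rot: [3.141, 0.003, -0.173]
force: [0.9, -0.5, -1.4]
width: 19.3
gripper_force: 58.6
```

Request:
move_arm(targets="-1 0 0 0 0 0 -5; -1 0 0 0 0 0 -5; -1 0 0 0 0 0 -3.3; -1 0 0 0 0 0 0; -1 0 0 0 0 0 0")

```text
clock: 6.1
eef_pos: [587.3, -99.0, 199.8]
tool_rot: [-3.141, 0.003, 0.057]
force: [-0.4, 0.3, -0.3]
width: 19.3
gripper_force: 58.6
```

```bash
python3 - <<'E'
from h import *
import pickle
d=grab('wrist'); pickle.dump(d,open('w5.pkl','wb')); save('w5.png',cv2.resize(d['color'],(800,600))); print(d['C'],read_state()['eef_pos'],read_state()['tool_rot'])
E
```

```text
[667.87037229 -94.60250729 342.07347707] [587.48919413 -99.20732818 200.17464311] [-3.14108107e+00  2.19681650e-03  5.71049175e-02]
```

View pics/w5.png

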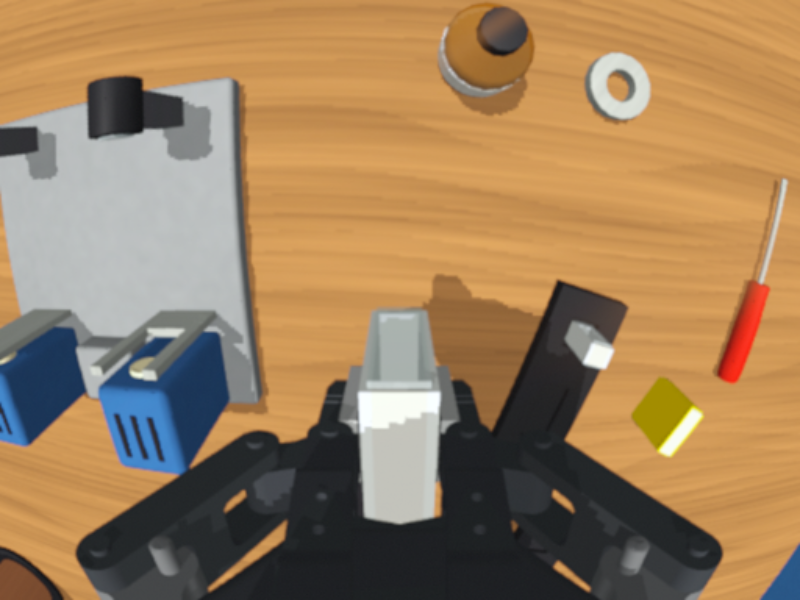

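The wrist view shows the tester at left: the right receiver at (115,107), the open fork in front of the right lamp with prong tips near (155,340), and the base's right edge from (235,80) to (258,402). The cell is still upright in the grip.

```bash
cat > meas.py <<'E'
from h import *
import pickle
d=pickle.load(open('w5.pkl','rb')); m=masks(d); V=m['V'];S=m['S']
P=[]
for v in range(60,190,3):
    # right edge of light-gray base top
    xs=[u for u in range(120,175) if S[v,u]<40 and V[v,u]>135]
    if xs: P.append(onz(d,max(xs)+1,v,20)[:2])
P=np.array(P); print(np.round(P[::8],1))
vx,vy,x0,y0=cv2.fitLine(P.astype(np.float32),cv2.DIST_HUBER,0,.01,.01).ravel(); print('edge yaw',np.degrees(np.arctan2(vy,vx)),x0,y0)
print('corner',onz(d,149.5,51,20))
# receiver axis
for v in (56,62,70,78):
    xs=[u for u in range(45,95) if V[v,u]<70]; 
    a,b=ray(d,min(xs),v),ray(d,max(xs)+1,v); w=a+b; print(v,min(xs),max(xs),(d['C']+w*(95-d['C'][2])/w[2]).round(1))
E
python3 meas.py
```

```text
[[705.8  24.5]
 [678.5  23.5]
 [651.4  21.8]
 [624.1  20.6]
 [596.3  18.6]
 [567.6  17.2]]
edge yaw 3.1563952 649.51263 21.588654
corner [716.1640549  24.467068   20.       ]
56 57 90 [707.1  74.7  95. ]
62 57 94 [701.1  72.   95. ]
70 57 94 [693.5  71.7  95. ]
78 57 94 [685.9  71.5  95. ]
```

Request:
move_arm(targets="-1 0.5 -3.5 0 0 0 0; -1 0.6 -4 0 0 0 0; -1 0.7 -4 0 0 0 0; -1 0.8 -4 0 0 0 0; -1 0.2 -1.2 0 0 0 0")

```text
clock: 6.57
eef_pos: [606.3, 78.7, 200.9]
tool_rot: [-3.136, -0.0, 0.066]
force: [-0.1, 1.5, -0.6]
width: 19.0
gripper_force: 59.0
```

Request:
move_arm(targets="-1 0 0 0 0 0 0; -1 0 0 0 0 0 0; -1 0 0 0 0 0 0")

```text
clock: 6.82
eef_pos: [606.1, 67.4, 201.0]
tool_rot: [3.14, 0.001, 0.057]
force: [0.1, -1.6, -1.7]
width: 19.5
gripper_force: 58.9
```

```bash
python3 - <<'E'
from h import *
import pickle
d=grab('wrist'); pickle.dump(d,open('w6.pkl','wb')); save('w6.png',cv2.resize(d['color'],(800,600))); print(d['C'],read_state()['eef_pos'],read_state()['tool_rot'])
E
```

```text
[686.36378462  72.12997653 343.4436515 ] [606.18335364  66.93193152 201.12244177] [3.14009672e+00 5.84579388e-04 5.60427839e-02]
```

View pics/w6.png

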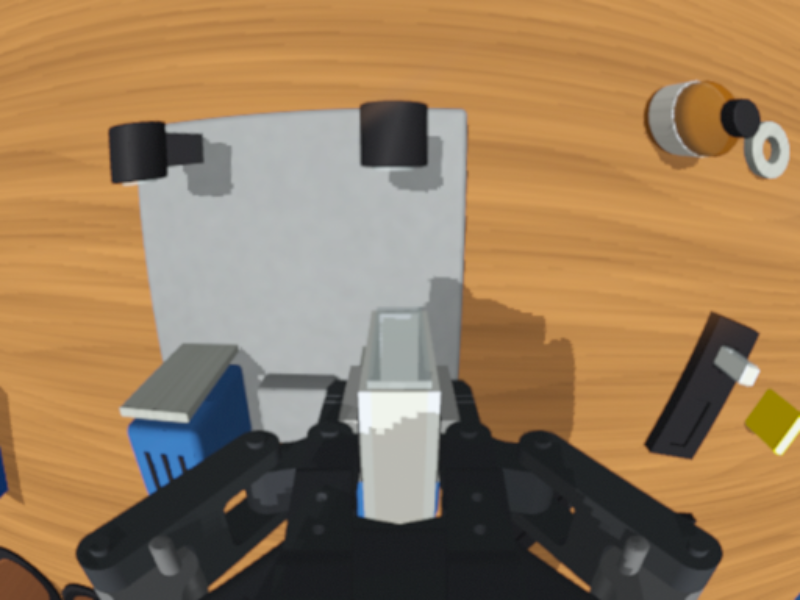

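Cell held over the tester: the right receiver is straight ahead at (394,135), the solid plate stands at left (180,380), and the far base edge is at row ~110. Next, refine the target x and y.

```bash
cat > meas2.py <<'E'
from h import *
import pickle
d=pickle.load(open('w6.pkl','rb')); e=pickle.load(open('w5.pkl','rb'))
m=masks(d); V=m['V'];S=m['S']; g=(S<40)&(V>135)
F=[]
for u in list(range(120,225,5))+list(range(278,294,3)):
    vs=[v for v in range(60,100) if g[v,u]]
    if vs: F.append(onz(d,u,min(vs),20)[:2])
F=np.array(F); print(np.round(F[::4],1)); vx,vy,x0,y0=cv2.fitLine(F.astype(np.float32),cv2.DIST_HUBER,0,.01,.01).ravel(); print('far edge',np.degrees(np.arctan2(vy,vx))%180,x0,y0)
E=[]
for v in range(76,190,4):
    us=[u for u in range(270,305) if g[v,u]]
    if us: E.append(onz(d,max(us)+1,v,20)[:2])
E=np.array(E); print(np.round(E[::6],1)); vx,vy,x1,y1=cv2.fitLine(E.astype(np.float32),cv2.DIST_HUBER,0,.01,.01).ravel(); print('right edge',np.degrees(np.arctan2(vy,vx)),x1,y1)
a=np.radians(3.2); n=np.array([np.cos(a),np.sin(a)]); t=np.array([-n[1],n[0]])
print('path from edges', n*(np.array([x0,y0])@n-115)+t*(np.array([x1,y1])@t+50))
for v in (72,80,90,98):
    us=[u for u in range(222,282) if V[v,u]<75]
    A,B=ray(d,min(us),v),ray(d,max(us)+1,v); w=A+B; print(v,min(us),max(us),(d['C']+w*(95-d['C'][2])/w[2]).round(1))
col=V[95:115,252]; print('col V',col)
print('face x', onz(d,252,105,113), 'right lamp prongs', onz(e,96,240,125), onz(e,62.7,236.8,125))
# solid plate top edge (left path): front top edge right/left end
print('plate top', onz(d,121/1.5625,412/1.5625,125), onz(d,188/1.5625,418/1.5625,125))
# cell in tool: front top edge
print('cell front top', onz(d,399/1.5625,392/1.5625,201.1+43.4), read_state()['eef_pos'])
E
python3 meas2.py
```

```text
[[706.2 226.5]
 [707.3 201.2]
 [708.8 177.2]
 [710.7 154.3]
 [711.7 132. ]
 [713.2 110.4]
 [717.1  39. ]]
far edge 93.29378 710.18964 161.84961
[[711.6  26.8]
 [685.4  24.9]
 [659.1  22.9]
 [632.3  21.8]
 [604.7  20.4]]
right edge 3.0467455 652.0774 22.677574
path from edges [600.15347208  69.85265985]
72 231 272 [706.5  75.2  95. ]
80 231 272 [699.8  74.8  95. ]
90 231 272 [691.4  74.4  95. ]
98 231 273 [684.7  73.6  95. ]
col V [ 57  58  57  57  58  56  57  57  55  54  54 105 171 188 164 137 133 133
 133 133]
face x [679.30074833  73.550151   113.        ] right lamp prongs [540.0009227   44.34573795 125.        ] [538.49361121  84.13429265 125.        ]
plate top [528.26837264 239.71321667 125.        ] [531.54690335 189.64596476 125.        ]
cell front top [629.7031834   68.58000827 244.5       ] [606.18335364  66.93193152 201.12244177]
```

Request:
move_arm(targets="-1 -0.5 -0.2 1 0 0 0; -1 0 0 2.5 0 0 0; -1 0 0 2.5 0 0 0; -1 0 0 2 0 0 0; -1 0 0 1 0 0 0")

```text
clock: 7.28
eef_pos: [599.7, 68.5, 108.9]
tool_rot: [3.14, 0.004, 0.056]
force: [-0.5, -0.0, -0.4]
width: 19.5
gripper_force: 58.9
```

Request:
move_arm(targets="-1 0 0 1 0 0 0; -1 0 0 1 0 0 0; -1 0 0 0.5 0 0 0; -1 0 0 0 0 0 0; -1 0 0 0 0 0 0")

```text
clock: 7.7
eef_pos: [601.7, 70.9, 86.7]
tool_rot: [-3.142, -0.001, 0.059]
force: [0.5, -0.4, -0.9]
width: 19.7
gripper_force: 58.9
```

```bash
python3 - <<'E'
from h import *
import pickle
s=grab('scene'); t=grab('top'); w=grab('wrist'); pickle.dump((s,t,w),open('f.pkl','wb'))
a=cv2.resize(s['color'][130:290,280:420],(525,600),interpolation=2)
b=cv2.resize(w['color'],(275,206))
im=np.zeros((600,800,3),np.uint8); im[:,:525]=a; im[:206,525:]=b
c=cv2.resize(t['color'][110:240,110:230],(275,298)); im[210:508,525:]=c; save('fin.png',im)
st=read_state(); print(st['eef_pos'],st['tool_rot'],st['force'],st['width'],st['gripper_force'])
e=st['eef_pos']; n=np.array([np.cos(.056),np.sin(.056),0]); tt=np.array([-n[1],n[0],0])
for nm,dz in (('top',43.4),('bot',-16.6)):
    for sx in (25,-25):
        for sy in (10,-10): print(nm,sx,sy,((proj(s,e+n*sx+tt*sy+[0,0,dz])-[280,130])*3.75).round())
c=np.array([601,69,0])
print('lamp beam pt at fork, receiver', [((proj(s,c+n*x+[0,0,95])-[280,130])*3.75).round() for x in (-75,0,74)])
E
```

```text
[601.96312637  71.07389185  87.18955039] [-3.14148082e+00 -1.71116117e-03  5.93715645e-02] [-0.50644785  0.29612767 -1.13868789] 19.597759639515285 58.896490931510925
top 25 10 [169. 320.]
top 25 -10 [133. 319.]
top -25 10 [162. 263.]
top -25 -10 [128. 261.]
bot 25 10 [156. 396.]
bot 25 -10 [121. 394.]
bot -25 10 [150. 337.]
bot -25 -10 [117. 336.]
lamp beam pt at fork, receiver [array([129., 252.]), array([137., 334.]), array([146., 427.])]
```

View pics/fin.png

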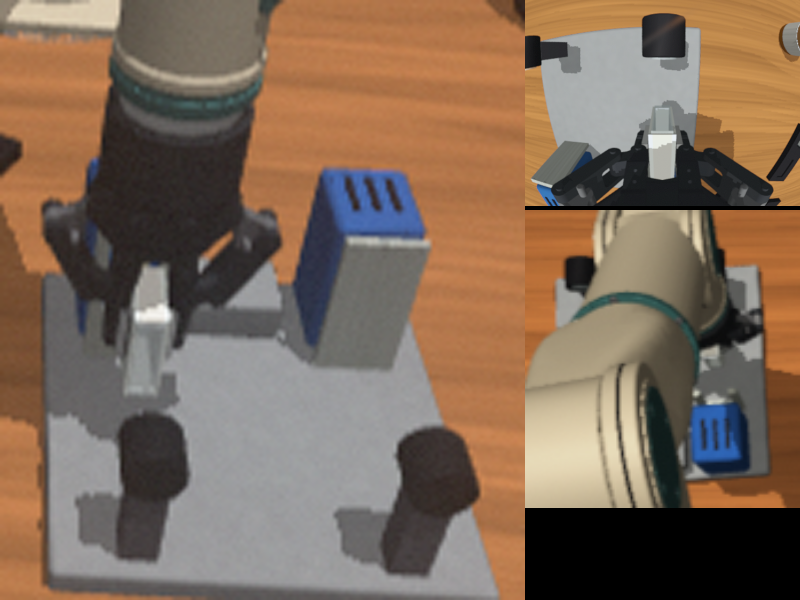

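The scene crop shows the cell upright in front of the fork, with its front face at (134–172, 316) to (122–158, 394), matching prediction to about 1 px of the real image. The receiver is ahead at (153,455). The cell needs about 5 mm lower and a little toward -y; I'll re-check the receiver axis and edge from this closer wrist view.

```bash
python3 - <<'E'
from h import *
import pickle
s,t,d=pickle.load(open('f.pkl','rb')); m=masks(d); V=m['V'];S=m['S']
# receiver ~ crop (663,35) -> px
u0,v0=(663-525)*512/275,35*384/206; print(u0,v0,d['C'])
for v in (45,60,75,90):
    us=[u for u in range(int(u0)-60,int(u0)+60) if V[v,u]<75]
    A,B=ray(d,min(us),v),ray(d,max(us)+1,v); w=A+B; print(v,min(us),max(us),(d['C']+w*(95-d['C'][2])/w[2]).round(1))
g=(S<40)&(V>135);E=[]
for v in range(60,190,4):
    us=[u for u in range(290,345) if g[v,u]]
    if us: E.append(onz(d,max(us)+1,v,20)[:2])
E=np.array(E); vx,vy,x1,y1=cv2.fitLine(E.astype(np.float32),cv2.DIST_HUBER,0,.01,.01).ravel(); print('right edge',np.degrees(np.arctan2(vy,vx)),x1,y1,'path y at 601:',y1+50-(x1-601)*.056)
# cell top front edge
b=(V>225)&(S<40); b[:, :230]=0; b[:,285:]=0
vs,us=np.nonzero(b[230:300]); print('cell top px',us.min(),us.max(),vs.min()+230, onz(d,(us.min()+us.max()+1)/2,vs.min()+230,87.2+43.4))
E
```

```text
256.9309090909091 65.24271844660194 [681.89886703  75.72474503 229.79813654]
45 219 297 [706.   75.5  95. ]
60 219 297 [699.1  75.1  95. ]
75 219 297 [692.2  74.7  95. ]
90 219 298 [685.3  74.1  95. ]
right edge 3.1490903 656.79474 23.716717 path y at 601: 70.59222
cell top px 230 280 251 [625.36594936  72.16387342 130.6       ]
```

Request:
move_arm(targets="-1 0 0.07 0.3 0 0 0.2; -1 0 0 0.25 0 0 0; -1 0 0 0 0 0 0; -1 0 0 0 0 0 0; -1 0 0 0 0 0 0")

```text
clock: 8.27
eef_pos: [601.3, 70.3, 80.8]
tool_rot: [-3.142, 0.0, 0.056]
force: [0.1, 0.6, -2.4]
width: 19.2
gripper_force: 58.9
```

Request:
move_arm(targets="-1 0 0 0 0 0 0; -1 0 0 0 0 0 0; -1 0 0 0 0 0 0")

```text
clock: 8.52
eef_pos: [601.4, 70.3, 80.9]
tool_rot: [3.142, -0.0, 0.056]
force: [-0.1, -0.4, -0.8]
width: 19.1
gripper_force: 58.9
```

```bash
python3 -c "
from h import *
print(order.finish_job())"
```

```text
the job is handed in; nothing more can be done
None
```

I handed the job in with the long cell held upright by its frosted faces in the open right (-y) light path. By my measurements its centre is about 94 mm above the bench (beam at 95) and within about 1 mm of the beam line sideways. It is clear of the tester, nothing else was moved, and about 8.5 s of the 38 s were used.

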